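# Start the boot dryer by the cottage door

### The job

Start the boot dryer: draw its lock bolt fully back towards the front, slide the knob's metal cover all the way open, then twist the start knob clockwise against its spring to the stop, hold it there for a full second, and let it spring back to rest. Leave the bolt drawn and the cover open, let go of everything, and do not push or knock over the other things on the bench and on the dryer.

Things in the scene. Friction and masses are not known exactly. Their poses are not given: they have to be found in the camera images.
- dryer: Boot dryer, a fixed grey painted box on the bench, 220 mm (x) by 500 mm (y), its flat top deck 50 mm above its underside. Origin at bench level; the box spans x -140 to 80 mm and y -190 to 310 mm of it. Its axes: x towards its back (away from the robot, within 18 degrees), y to the left along its length, z up. Two black upright boot tubes, 48 mm in diameter, stand 130 mm above the deck at x 0, y 215 and 275 mm. All controls are on the right half of the deck.
- lock (a joint): Lock bolt: flat steel tongue (96 x 20 mm, its top 18 mm above the deck) that lies across the path of the cover, with an upright black plastic fin on it. Slides along the dryer's -x (towards the front); 0 = fully in, blocking the cover, 0.040 m = fully back at its stop; the cover is free from about 0.026 m on. Starts between 0 and 0.006. Friction about 2 N; it stays where it is left.
- lock_grip (a point): In the lock bolt's fin, on its middle, 10 mm below its top; moves with it. Fin 14 mm thick along the dryer's x, 60 mm long along y, its top 52 mm above the deck, graspable down to 18 mm above the deck. With the bolt in, the cover's side stands 55 mm from the fin's middle towards +x, over y beyond 12 mm to the right of the fin's middle.
- cover (a joint): Aluminium hood over the start knob, 90 x 90 mm, its flat top 66 mm above the deck, open underneath and at its right (-y) end. Slides along the dryer's +y (left); 0 = shut over the knob, 0.130 m = fully open at its stop. The lock bolt stops it after about 2 mm while in. Friction about 2 N; it stays where it is left.
- cover_grip (a point): In the black plastic fin on top of the cover, on its middle, 10 mm below its top; moves with it. Fin 70 mm long along the dryer's x, 14 mm thick along y, standing 34 mm above the hood's flat top (its top is 100 mm above the deck).
- start_knob (a joint): Spring-return start knob, black plastic, upright axis. 0 = rest, 1.3 rad = at its stop, growing clockwise seen from above. The spring pulls it back with 0.05 N m at rest and 0.18 N m at the stop; let go, it returns to 0 within a second.
- knob_grip (a point): On the start knob's axis, 44 mm above the deck and 10 mm below the top of its bar grip; turns with the knob. The bar is 60 mm long (along the dryer's x at rest), 18 mm thick (along y at rest) and stands from 20 to 54 mm above the deck on a round skirt 62 mm in diameter. The shut cover stands over it; with the cover fully open the hood's nearest edge is 85 mm to the left (+y) of the axis.
- cup: Bystander: blue ceramic cup, 74 mm across, 85 mm high, upright on the left part of the dryer's deck. Origin: centre of its underside.
- brush: Bystander: wooden shoe brush, 150 x 45 x 38 mm, lying right of the dryer. Origin: centre of its underside.
- doorstop: Bystander: wooden spool-shaped door stop, 80 mm across, 90 mm high, standing on a low turntable 180 mm across. Origin: centre of its underside.
- tent_peg: Bystander: aluminium tent peg, 190 mm long, 10 mm thick, lying in front of the dryer. Origin: middle of its shank, at bench level.

How it is judged (in metres and radians):
On the way, in this order (a step that is already met when the one before it is completed fails the run):
1. the lock bolt is drawn fully back, the cover still shut (value of joint lock above 0.033 m and value of joint cover below 0.02 m), for 0.1 s.
2. the cover is slid fully open, the knob still at rest (value of joint lock above 0.033 m and value of joint cover above 0.12 m and value of joint start_knob below 0.15 rad), for 0.1 s.
3. the start knob is twisted to its stop and held there (value of joint lock above 0.033 m and value of joint cover above 0.12 m and value of joint start_knob above 1.2 rad), for 0.8 s.
4. the start knob is back at rest (value of joint start_knob below 0.08 rad), for 0.2 s.
At the end, for the whole second after the job is handed in: Lock bolt drawn back more than 33 of its 40 mm, cover open more than 120 of its 130 mm, start knob back within 0.08 rad of rest and still, after it was held within 0.1 rad of its stop for at least 0.8 s (value of joint lock above 0.033 m and value of joint cover above 0.12 m and value of joint start_knob below 0.08 rad and velocity of joint start_knob below 0.1 rad/s); the robot touches nothing.
It fails at once if another thing on the bench or the dryer is shifted by more than 30 mm (distance of any of cup, brush, doorstop, tent_peg from where it was at the start of the episode above 0.03 m).
It fails at once if another thing is knocked over (angle between any of cup, brush, doorstop, tent_peg's own z axis and vertical above 0.5 rad).
It also fails if it takes over 64 s, if anything falls off the work surface, if the arm or the gripper's body presses on something with over 40 N, if the wrist force passes 120 N, or if a joint passes its speed limit or range.

### The arm

A 6-joint arm with a two-finger parallel gripper is mounted at the origin on the work surface. World frame = base frame: x ahead of the robot, y to its left, z up, the work surface at z = 0. Lengths are in mm, angles in rad, forces in N, time in s.
With the tool pointing down it reaches from about 325 to 875 mm from the base axis. Payload 4.4 kg.
Tool frame: the origin (TCP) lies on the centre line of the jaws, within the pads' length; the fingertips stand ahead of it and the grasp point (between the pads) lies 6 mm ahead of it (ctrl.tcp_to_tips is the z of the fingertips in the tool frame, in mm); z points along the fingers, y is the direction in which the jaws open and shut (so a half turn about z gives the same grasp; the last joint's range is limited). The gripper opens to 85 mm and grips with 20 to 120 N. Pads are 22 mm wide; open, the fingers measure 114 mm over their backs; the gripper's body (76 mm by 85 mm) begins 54 mm behind the grasp point. The pads swing forward as they close: fully open they stand 13 mm farther back than shut.
Start: joints at [-1.425, 0.207, 1.542, -0, 1.393, -0.15], TCP at [168.153, -549.866, 256.282] pointing down, gripper open.
Joint ranges: [-2.73, 2.73], [-0.86, 2.22], [0.23, 2.46], [-1.11, 4.25], [0.08, 2.63], [-2.82, 2.82]. Speed limits (rad/s): [2.79, 2.79, 3.14, 3.14, 3.14, 3.14].

### API

Orientations are given as a 3x3 rotation matrix whose columns are the frame's x, y, z axes.
In Python, from plant import ctrl, sensors, optics gives the robot as it stands. Calls block until the motion is done:
- ctrl.move_ptp(position, orientation): joint-space move of the TCP to a pose.
- ctrl.move_l(position, rot=None, vel=150, threshold=None): straight line of the TCP; rot=None keeps the orientation; vel is the mean speed in mm/s. With threshold (N) it stops when the force on the tool has changed by that much, and returns True; else False.
- ctrl.set_joints(angles): joint-space move.
- ctrl.gripper_to(opening, force=None): finger opening in mm; force is the grip in N (None keeps the last); returns when the fingers have stopped.
- ctrl.hold(seconds).
- ctrl.solve_ik(position, orientation): joint angles nearest the present ones, or None.
- sensors.read_state(): the state.
- optics.grab_frame(name): name is "scene" or "side" or "wrist"; returns (picture, depth): 400x640x3 uint8, red, green, blue; 400x640 float32, mm along the optical axis (not along the pixel's ray), 0 where there is no reading.
- optics.camera_params(name): a dict with "mtx" (3x3 intrinsics, pixels), "k1" (the pictures are not rectified: a ray, as slopes to the right and down, at radius r is drawn at 1 + k1 r^2 times it, then the intrinsics apply), "R" (3x3) and "t" (3): a world point X has camera coordinates R X + t; the wrist camera has in their place "T_tool_cam" (4x4, takes a point from camera to tool coordinates, whose origin is the TCP and whose axes are the flange's). Camera axes: x right, y down, z forward; pixel columns grow to the right and rows downward; lengths in mm; the calibration is good to about 2 mm. A picture is of the moment at which its call begins: read the wrist's pose just before it. camera_params takes no time and is no camera call.
A pose or a line that the arm cannot do raises ctrl.MotionError and nothing moves.
- ctrl.finish_job(): hands the job in, once; it reports no verdict.
The state is a dict: "t": time; "q": joint angles; "qvel": joint speeds; "tau": joint torques, N m; "eef_pos": TCP position; "eef_rot": TCP orientation; "force": force on the tool from outside, world axes, zero at the start; "wrist_torque": the same for the moment, N m; "grip_width": finger opening in mm.
Only numpy, scipy, OpenCV 4.12 (cv2) and the standard library are available. Lean on these libraries where they do the work, as an engineer would, in place of code of your own. Each camera call takes 0.05 s, during which the arm holds its last target.

## Working session

There is one attempt and no reset: what is moved stays moved. The work goes in short steps, each a Python script; the robot and the scene stay as the last script left them, time stands still between calls to the robot, and variables do not carry over. Pictures are saved under pics/ and viewed, and the job is handed in when it is done.

```bash
mkdir -p pics; ls; cat > shot.py <<'E'
import sys,cv2,numpy as np
from plant import ctrl,sensors,optics
for n in sys.argv[2:]:
    s=sensors.read_state(); p,d=optics.grab_frame(n)
    cv2.imwrite(f'pics/{sys.argv[1]}_{n}.png',p[:,:,::-1]); np.savez(f'pics/{sys.argv[1]}_{n}.npz',p=p,d=d,pos=s['eef_pos'],rot=s['eef_rot'])
print(s['t'])
E
python3 shot.py a scene side; python3 -c "
from plant import *
from plant import optics,ctrl,sensors
for n in ['scene','side','wrist']: print(optics.camera_params(n))
print(ctrl.tcp_to_tips, sensors.read_state())"
```

```text
pics
0.05
{'mtx': array([[451.50968686,   0.        , 322.4867172 ],
       [  0.        , 451.50968686, 200.56430336],
       [  0.        ,   0.        ,   1.        ]]), 'k1': -0.04807081395567382, 'R': array([[-0.47945723,  0.8775454 ,  0.00590298],
       [ 0.5759053 ,  0.31971383, -0.75240691],
       [-0.66215848, -0.35734737, -0.65867215]]), 't': array([ 353.60728791, -191.25036674, 1458.94419721])}
{'mtx': array([[408.68874012,   0.        , 314.60489531],
       [  0.        , 408.68874012, 204.49484162],
       [  0.        ,   0.        ,   1.        ]]), 'k1': -0.023418104667237066, 'R': array([[-0.98617237, -0.16531453,  0.01162611],
       [-0.13586654,  0.76634401, -0.62789899],
       [ 0.09489123, -0.62079623, -0.778208  ]]), 't': array([ 470.84553731,  222.0576559 , 1042.69911425])}
{'mtx': array([[351.32455195,   0.        , 324.34788348],
       [  0.        , 351.32455195, 196.17599954],
       [  0.        ,   0.        ,   1.        ]]), 'k1': -0.04776292670282864, 'T_tool_cam': array([[-5.20988305e-04, -9.45343099e-01, -3.26076913e-01,
         8.43599009e+01
[... 360 characters left out ...]
    1.39346573e+00, -1.50471648e-01]), 'qvel': array([ 1.21089121e-03, -1.44898621e-03, -4.14662863e-03, -2.55585822e-04,
        9.27103826e-05, -3.23016214e-04]), 'tau': array([-9.23611624e-04, -3.84091973e+01, -2.92548341e+01, -2.80275344e-04,
        4.85877274e-03,  1.16881404e-05]), 'eef_pos': array([ 168.05645916, -549.23721686,  255.21871091]), 'eef_rot': array([[ 9.56286069e-01,  2.92432651e-01, -3.13124435e-04],
       [ 2.92432668e-01, -9.56283944e-01,  2.03779511e-03],
       [ 2.96481955e-04, -2.04028289e-03, -9.99997875e-01]]), 'force': array([-0.26844163,  0.57066132,  0.46065655]), 'wrist_torque': array([ 0.04446607, -0.01510621,  0.01545942]), 'grip_width': 85.3491815584395}
```

View pics/a_scene.png

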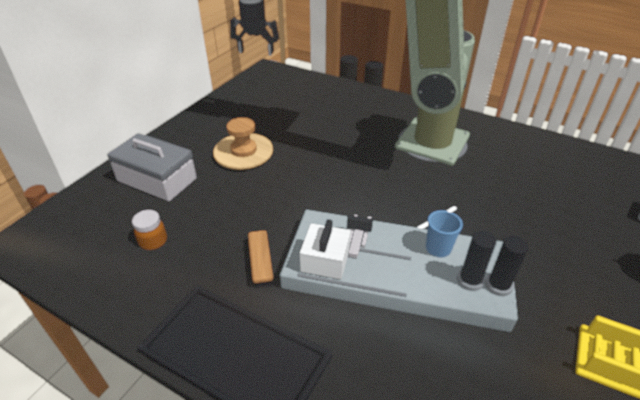

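View pics/a_side.png

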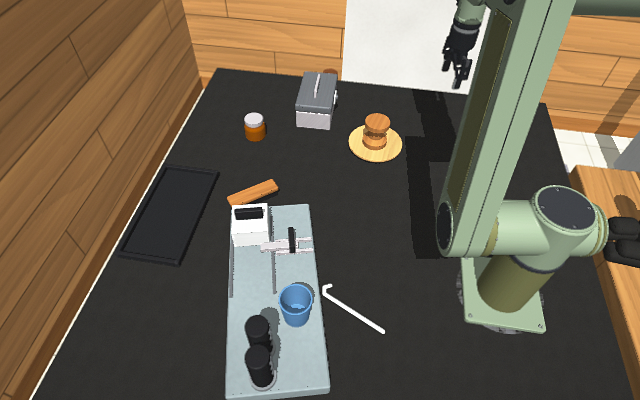

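The scene view shows the dryer with its right end near (300,215)-(285,290). The cover is at about (327,250) and the bolt fin at about (360,222). Next I'll enlarge both views.

```bash
python3 -c "
import cv2
a=cv2.imread('pics/a_scene.png')[190:340,270:530]; cv2.imwrite('pics/a1.png',cv2.resize(a,None,fx=3,fy=3,interpolation=cv2.INTER_CUBIC))
a=cv2.imread('pics/a_side.png')[190:400,210:350]; cv2.imwrite('pics/a2.png',cv2.resize(a,None,fx=2.85,fy=2.85,interpolation=cv2.INTER_CUBIC))"
```

```text
(no output)
```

View pics/a1.png

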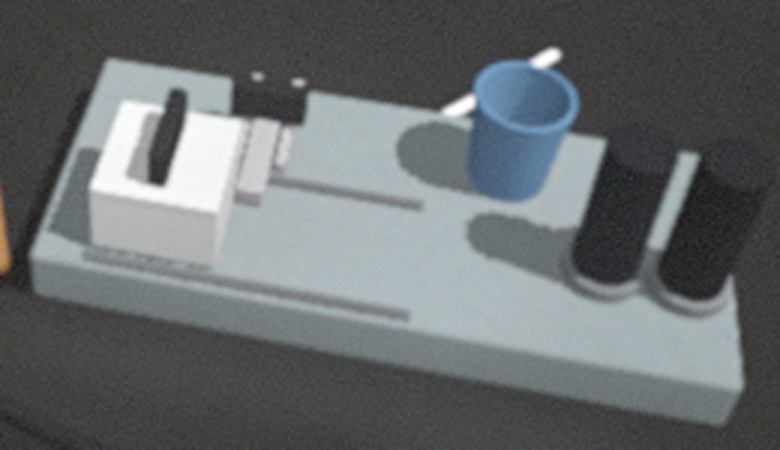

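View pics/a2.png

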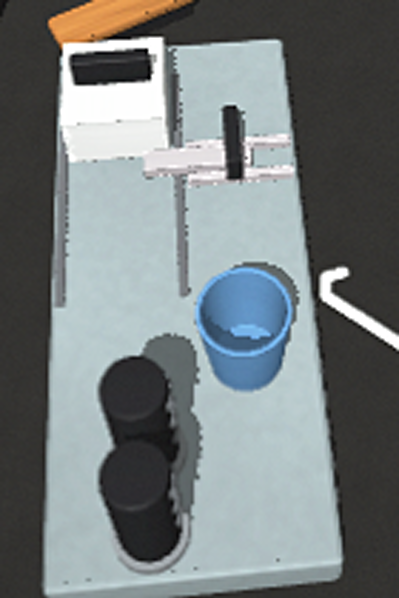

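```bash
cat > geo.py <<'E'
import numpy as np,cv2
from plant import optics
def px(name,uv,z,pose=None):
    c=optics.camera_params(name)
    if name=='wrist':
        T=c['T_tool_cam'];Rw=pose[1]@T[:3,:3];o=pose[1]@T[:3,3]+pose[0]
    else: Rw=c['R'].T;o=-Rw@c['t']
    n=cv2.undistortPoints(np.array([[uv]],float),c['mtx'],np.array([c['k1'],0,0,0.]))[0,0]
    d=Rw@np.array([n[0],n[1],1.]); return o+d*(z-o[2])/d[2]
E
python3 -c "
from geo import *
np.set_printoptions(precision=1,suppress=True)
S={'FR':(306.3,209.3),'BR':(281,277.3),'BL':(516.7,319.3)}
for k,v in S.items(): print(k,px('scene',v,50))
S={'FR':(309,204),'FL':(330,392.5),'BL':(225.8,397.7)}
for k,v in S.items(): print(k,px('side',v,50))
# tubes tops z=180 side
for v in [(134,387),(136,475)]: print('tube',px('side',(210+v[0]/2.85,190+v[1]/2.85),180))
# cover fin top z150; lock fin top z102
f=lambda u,v,z:px('side',(210+u/2.85,190+v/2.85),z)
print('cfin',f(73,56,150),f(150,51,150)); print('lfin',f(230,106,102),f(235,178,102))
print('doorstop',px('side',(376,120),90),'peg',px('side',(326,291),0),px('side',(383,331),0),'brush',px('side',(252,192),38),'cup',f(244,310,135))
"
```

```text
FR [ 525.8 -162.4   50. ]
BR [ 740.5 -100.6   50. ]
BL [604.8 370.5  50. ]
FR [ 520.6 -158.3   50. ]
FL [391.1 326.3  50. ]
BL [599.5 372.5  50. ]
tube [549.  262.5 180. ]
tube [532.8 320.1 180. ]
cfin [682.  -29.3 150. ] [617.7 -46.3 150. ]
lfin [545.9 -34.3 102. ] [526.5  38.7 102. ]
doorstop [ 362.  -509.4   90. ] peg [435.6  74.4   0. ] [285.7 155.2   0. ] brush [ 694.  -183.2   38. ] cup [491.5 172.4 135. ]
```

```bash
cat >> geo.py <<'E'
def Rz(a): c,s=np.cos(a),np.sin(a); return np.array([[c,-s,0],[s,c,0],[0,0,1.]])
DOWN=np.diag([1.,-1,-1])
E
python3 - <<'E'
from geo import *
from plant import ctrl,sensors
R=Rz(np.radians(15.6))@DOWN
ctrl.move_ptp([610,-20,300],R)
print(sensors.read_state()['q'])
E
python3 shot.py b wrist
```

```text
[-1.76029269e-01  2.51847355e-01  1.39634266e+00 -3.19767806e-04
  1.49355095e+00  1.12394410e+00]
2.5583
```

View pics/b_wrist.png

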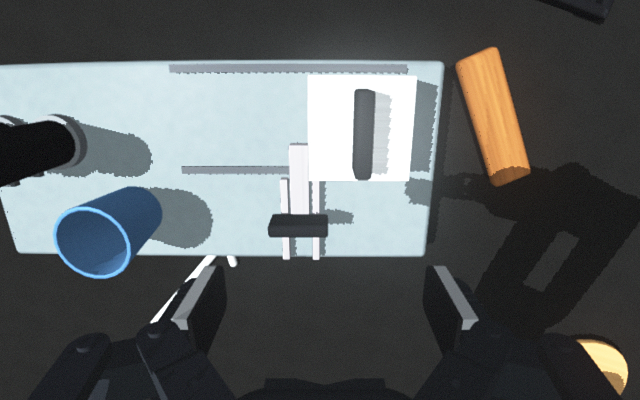

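The wrist view shows the dryer from above. The cover fin is at about (364,134), the bolt fin at about (298,225), and the deck's right corners at about (443,62) and (424,255). I'll enlarge it.

```bash
python3 -c "
import cv2
a=cv2.imread('pics/b_wrist.png')[50:270,250:460]; cv2.imwrite('pics/b1.png',cv2.resize(a,None,fx=2.7,fy=2.7,interpolation=cv2.INTER_CUBIC))"
```

```text
(no output)
```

View pics/b1.png

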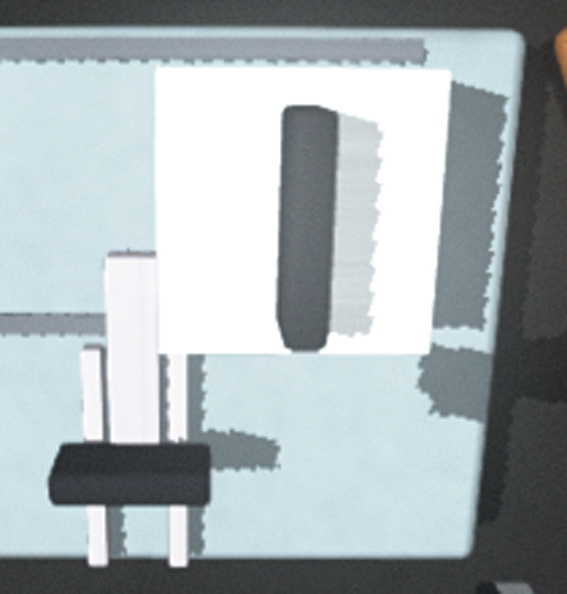

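```bash
python3 -c "
from geo import *
np.set_printoptions(precision=1,suppress=True)
d=np.load('pics/b_wrist.npz');P=(d['pos'],d['rot']);D=d['d'];print(P[0])
f=lambda u,v,z:px('wrist',(250+u/2.7,50+v/2.7),z,P)
c=lambda u,v:(lambda n:n)(None)
def pd(u,v):
  u=250+u/2.7;v=50+v/2.7;z=float(D[int(v),int(u)])
  cc=optics.camera_params('wrist');n=cv2.undistortPoints(np.array([[[u,v]]]),cc['mtx'],np.array([cc['k1'],0,0,0.]))[0,0]
  T=cc['T_tool_cam'];p=T[:3,:3]@(np.array([n[0],n[1],1])*z)+T[:3,3];return P[1]@p+P[0]
BR=f(525,30,50);FR=f(471,556,50);print('BR',BR,'FR',FR,np.degrees(np.arctan2(*(BR-FR)[1::-1])),np.linalg.norm(BR-FR))
H=[f(*q,116) for q in [(155,67),(452,70),(434,354),(160,354)]];print(np.array(H));H=np.array(H)
for i in range(4):
  e=H[(i+1)%4]-H[i];print(np.linalg.norm(e),np.degrees(np.arctan2(e[1],e[0])))
print('hood',H.mean(0))
print('lf',f(130,487,102),pd(130,487),f(50,490,102),f(210,490,102))
print('cf',f(308,229,150),pd(308,229))
for q in [(60,200),(450,520),(200,300)]: print(pd(*q))
yaw=np.radians(15.6);ex=np.array([np.cos(yaw),np.sin(yaw)]);ey=np.array([-ex[1],ex[0]])
O=BR[:2]-80*ex+190*ey;O2=FR[:2]+140*ex+190*ey;print('O',O,O2)
for n,p in [('lf',f(130,487,102)),('cf',f(308,229,150)),('hood',H.mean(0))]: print(n,(p[:2]-O)@ex,(p[:2]-O)@ey)
"
```

```text
[609.9 -21.  299.9]
BR [ 736.6 -108.6   50. ] FR [ 528.6 -165.8   50. ] 15.397238781250188 215.77579753464158
[[688.   15.4 116. ]
 [711.5 -71.3 116. ]
 [625.3 -96.6 116. ]
 [601.1  -9.  116. ]]
89.89122105188143 -74.86420070931932
89.7491942182739 -163.6573864320839
90.9152876540581 105.4955550456926
90.30430417057222 15.686507869312516
hood [656.5 -40.4 116. ]
lf [545.2 -11.8 102. ] [545.7 -11.7 103.1] [536.2  16.1 102. ] [551.8 -40.1 102. ]
cf [657.8 -38.5 150. ] [657.9 -38.4 150.6]
[630.6  41.2  49.7]
[ 541.9 -151.4   48.3]
[622.2 -16.9 115.8]
O [608.4  52.9] [612.3  54.8]
lf -78.35466076139873 -45.30193363905143
cf 22.966111281910674 -101.38409516980454
hood 21.15744799253571 -102.7835173001489
```

```bash
cat >> geo.py <<'E'
yaw=np.radians(15.6);ex=np.array([np.cos(yaw),np.sin(yaw),0]);ey=np.array([-ex[1],ex[0],0])
E
python3 - <<'E'
from geo import *
from plant import ctrl,sensors
np.set_printoptions(precision=2,suppress=True)
R=Rz(yaw+np.pi/2)@DOWN
p=np.array([545.3,-11.8,0])+4*ey
z=np.array([0,0,1.])
ctrl.gripper_to(50,30)
ctrl.move_ptp(p+190*z,R)
def st(m):
    s=sensors.read_state();print(m,s['t'],s['eef_pos'],s['force'],s['grip_width'],s['q'][5])
st('above')
print(ctrl.move_l(p+101*z,vel=80,threshold=12));st('down')
ctrl.gripper_to(5,30);st('grip')
E
python3 shot.py c wrist side
```

```text
above 4.45 [544.68  -7.99 190.45] [-0.01  0.12 -0.05] 49.816076039832666 -0.4453175211872833
False
down 5.7167 [544.86  -8.05 101.7 ] [ 0.43 -0.48 -0.01] 50.288152764223135 -0.4459285813345096
grip 6.125 [544.02  -8.12 101.54] [-3.41  0.08  5.12] 13.529593812022748 -0.4456662593769082
6.175
```

View pics/c_wrist.png

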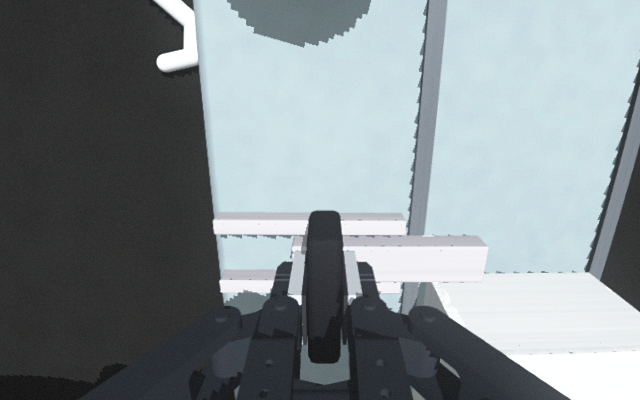

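The fin is between the pads (x 305-345, width 13.5 mm). Now I'll draw the bolt.

```bash

python3 - <<'E'
from geo import *
from plant import ctrl,sensors
np.set_printoptions(precision=2,suppress=True)
s0=sensors.read_state()['eef_pos']
def st(m):
    s=sensors.read_state();print(m,s['t'],s['eef_pos'],(s['eef_pos']-s0)@ex,s['force'],s['grip_width'])
print(ctrl.move_l(s0-41.5*ex,vel=40,threshold=20));st('pulled')
ctrl.hold(.3);st('held')
E
python3 shot.py d wrist scene
```

```text
False
pulled 7.4167 [505.18 -18.84 101.56] -40.269520963656156 [ 6.2   4.11 -0.82] 13.2530617523715
held 7.7167 [505.17 -18.84 101.55] -40.28656667562079 [ 6.47  3.85 -1.26] 13.341321155468902
7.7667
```

View pics/d_wrist.png

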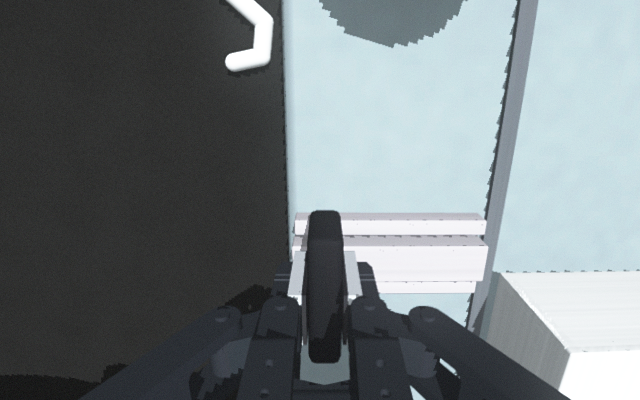

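```bash

python3 - <<'E'
from geo import *
from plant import ctrl,sensors
np.set_printoptions(precision=2,suppress=True)
z=np.array([0,0,1.])
def st(m):
    s=sensors.read_state();print(m,s['t'],s['eef_pos'],s['force'],s['grip_width'],s['q'][5]);return s['eef_pos']
ctrl.gripper_to(45,30)
p=sensors.read_state()['eef_pos'];ctrl.move_l(p+130*z,vel=150)
R=Rz(yaw)@DOWN
c=np.array([657.2,-39.,0])
ctrl.move_ptp(c+230*z,R);st('above')
print(ctrl.move_l(c+148*z,vel=80,threshold=12));st('down')
ctrl.gripper_to(5,30);st('grip')
E
python3 shot.py e wrist
```

```text
above 10.6583 [656.74 -38.95 229.31] [-0.34  0.29  0.29] 45.03244417214674 1.107393978759382
False
down 11.8333 [657.82 -39.1  148.89] [ 0.82  0.36 -0.02] 45.04260196086682 1.1079565416079826
grip 12.2083 [657.64 -39.13 148.82] [-0.78  0.    2.27] 13.207797813234448 1.108253754755478
12.2083
```

View pics/e_wrist.png

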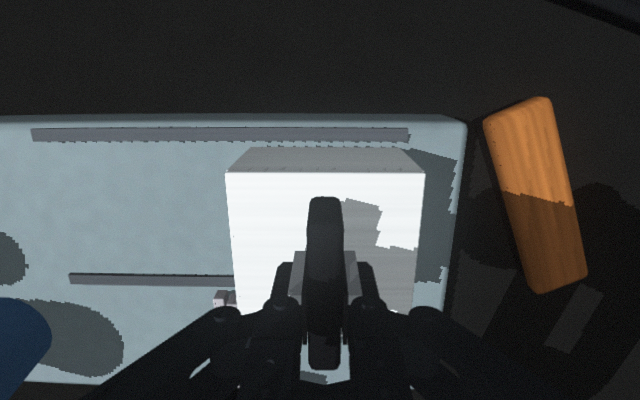

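The cover fin is gripped (13.2 mm) and the hood is still shut, with its edges at x 225-425. Now I'll slide it.

```bash

python3 - <<'E'
from geo import *
from plant import ctrl,sensors
np.set_printoptions(precision=2,suppress=True)
s0=sensors.read_state()['eef_pos']
def st(m):
    s=sensors.read_state();print(m,s['t'],s['eef_pos'],(s['eef_pos']-s0)@ey,s['force'],s['grip_width'])
print(ctrl.move_l(s0+131.5*ey,vel=70,threshold=20));st('pulled')
ctrl.hold(.3);st('held')
E
python3 shot.py f wrist
```

```text
False
pulled 14.2833 [623.26  85.9  148.77] 129.68355645971954 [ 6.62 -5.46  1.97] 13.382762401792851
held 14.5833 [623.25  85.91 148.78] 129.6905567724762 [ 6.63 -4.46  1.69] 13.776493133800415
14.5833
```

View pics/f_wrist.png

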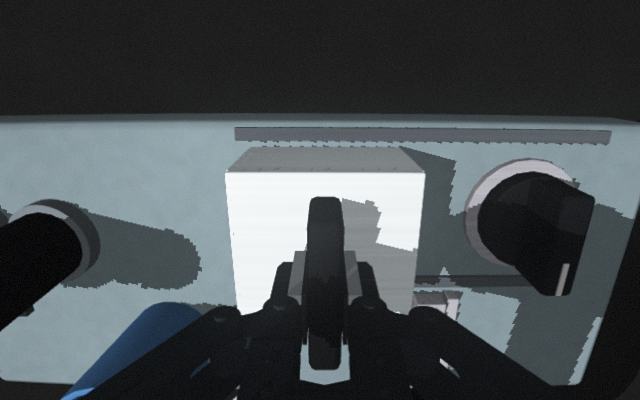

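The cover is about 130 mm open and the knob is exposed at about (535,230). I'll release, rise and look at the knob.

```bash

python3 - <<'E'
from geo import *
from plant import ctrl,sensors
np.set_printoptions(precision=2,suppress=True)
z=np.array([0,0,1.])
ctrl.gripper_to(45,30)
p=sensors.read_state()['eef_pos'];ctrl.move_l(p+100*z,vel=150)
ctrl.move_ptp([657.2,-39.,260],Rz(yaw)@DOWN)
E
python3 shot.py g wrist
python3 -c "
import cv2
a=cv2.imread('pics/g_wrist.png')[80:360,200:480]; cv2.imwrite('pics/g1.png',cv2.resize(a,None,fx=2,fy=2,interpolation=cv2.INTER_CUBIC))"
```

```text
16.4417
```

View pics/g_wrist.png

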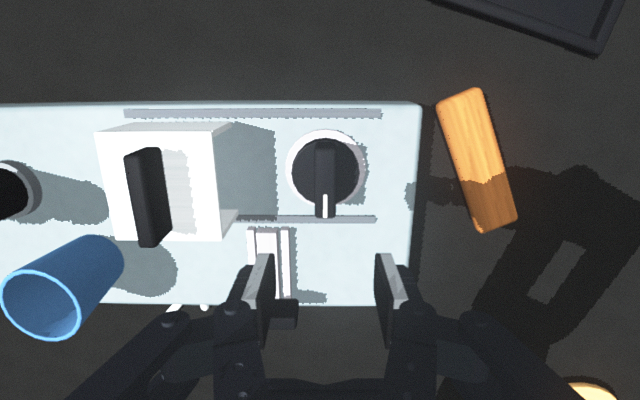

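View pics/g1.png

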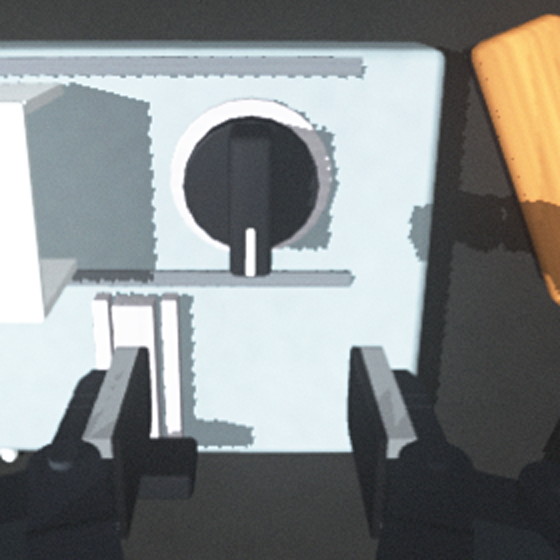

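```bash
python3 -c "
from geo import *
np.set_printoptions(precision=1,suppress=True)
d=np.load('pics/g_wrist.npz');P=(d['pos'],d['rot'])
f=lambda u,v,z:px('wrist',(200+u/2,80+v/2),z,P)
print('front end',f(250,275,104),'axis',f(250,275,104)+30*ex)
print('skirt',f(251,184,70),f(184,184,70),f(318,184,70))
print('bar w',f(230,200,104),f(270,200,104))
print('nominal',np.array([608.4,52.9])+22*ex[:2]-102*ey[:2])
"
```

```text
front end [629.  -47.1 104. ] axis [657.9 -39.1 104. ]
skirt [658.1 -39.6  70. ] [650.  -10.6  70. ] [666.1 -68.6  70. ]
bar w [658.3 -30.7 104. ] [662.6 -46.2 104. ]
nominal [657.  -39.4]
```

The knob axis agrees between the bar and the skirt measurements at about (658,-39). I'll grip it, twist and hold.

```bash

python3 - <<'E'
from geo import *
from plant import ctrl,sensors
np.set_printoptions(precision=2,suppress=True)
def st(m):
    s=sensors.read_state();print(m,s['t'],s['eef_pos'],s['force'],s['wrist_torque'],s['grip_width'],s['q'][5]);return s
c=np.array([657.8,-39.2,101])
print(ctrl.move_l(c,vel=90,threshold=12));st('down')
ctrl.gripper_to(10,60);s=st('grip')
q0=s['q'].copy()
if 15<s['grip_width']<21:
    for a in (.35,.7,1.0,1.2,1.3,1.35):
        q=q0.copy();q[5]+=a;ctrl.set_joints(q);st(a)
    ctrl.hold(.2);st('held')
E
python3 shot.py h wrist
```

```text
False
down 18.4083 [658.27 -39.27 101.74] [-0.69 -0.16 -0.04] [-0.02 -0.03  0.05] 45.370947955055385 1.1077873454921725
grip 18.7667 [658.1 -39.5 101.6] [-0.46 -0.9   1.19] [-0.01  0.16 -0.09] 17.059059395192833 1.1079178058437473
0.35 19.1917 [658.19 -40.03 101.65] [ 0.13 -2.6   0.69] [-0.37  0.01  0.06] 16.830916621729536 1.4551051806864306
0.7 19.6167 [658.04 -40.59 101.6 ] [-0.35 -5.99  0.59] [-0.77  0.02  0.18] 16.95212576485756 1.803670140449464
1.0 20.0083 [657.79 -41.03 101.63] [-1.74 -6.47  0.65] [-0.93  0.15  0.15] 17.561464043361344 2.1036457292258532
1.2 20.3167 [657.54 -41.24 101.6 ] [-2.82 -6.76  1.82] [-1.06  0.26  0.13] 17.025858892210934 2.3036958951841524
1.3 20.5667 [657.41 -41.33 101.62] [-2.55 -7.78  2.58] [-1.03  0.36  0.13] 16.829214794625955 2.403680328313286
1.35 20.8167 [657.38 -41.35 101.64] [-4.05 -6.9   2.52] [-1.06  0.37  1.21] 16.901811464798854 2.4507565706703858
held 21.0167 [657.38 -41.34 101.63] [-2.58 -7.88  2.16] [-1.04  0.31  1.18] 17.191099222273387 2.450710401791672
21.0167
```

View pics/h_wrist.png

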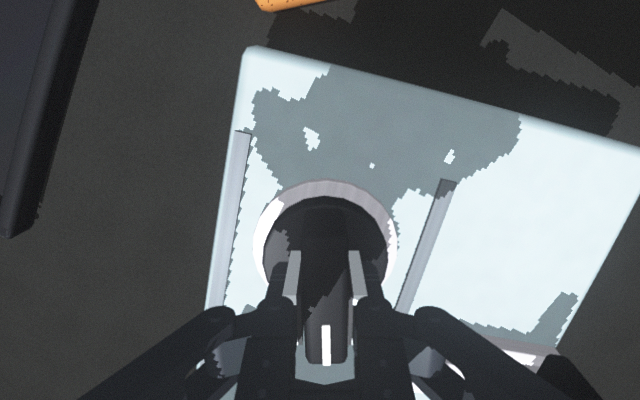

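The bar is aligned with the jaws and the torque jumped to 1.2 N m, so the knob is at its stop. I'll hold it, turn it back and release.

```bash

python3 - <<'E'
from geo import *
from plant import ctrl,sensors
np.set_printoptions(precision=2,suppress=True)
def st(m):
    s=sensors.read_state();print(m,s['t'],s['eef_pos'],s['force'],s['wrist_torque'],s['grip_width'],s['q'][5]);return s
ctrl.hold(1.4);s=st('held')
q0=s['q'].copy();
for q6 in (2.0,1.6,1.25,1.12):
    q=q0.copy();q[5]=q6;ctrl.set_joints(q)
st('back')
ctrl.gripper_to(45);ctrl.hold(.5);s=st('open')
ctrl.move_l(s['eef_pos']+np.array([0,0,160]),vel=120)
ctrl.hold(.3);st('up')
E
python3 shot.py i wrist scene
```

```text
held 22.4667 [657.37 -41.33 101.63] [-3.23 -7.13  1.39] [-1.11  0.37  1.16] 17.024141321542025 2.4507809711984954
back 24.125 [658.01 -39.58 101.62] [ 4.94  4.48 -1.  ] [ 0.81 -0.8   0.02] 16.929694088566457 1.1219257967469276
open 25.0083 [657.36 -41.35 101.68] [ 0.09 -0.03 -0.16] [ 0.01  0.01 -0.  ] 44.975516568687496 1.1200338377219305
up 26.7917 [657.23 -41.33 261.23] [-0.06  0.31 -0.21] [ 0.03  0.02 -0.03] 44.94776670454831 1.1185464089799617
26.8417
```

View pics/i_wrist.png

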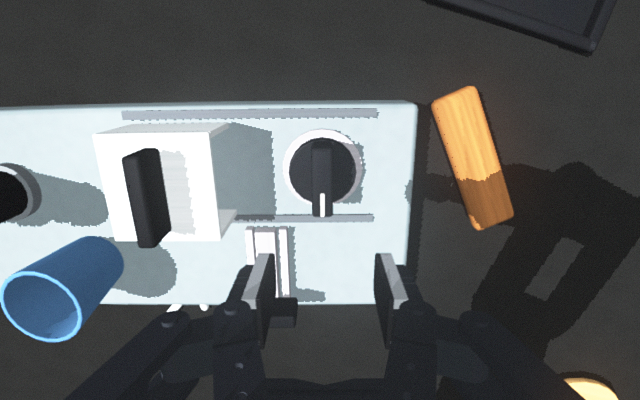

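View pics/i_scene.png

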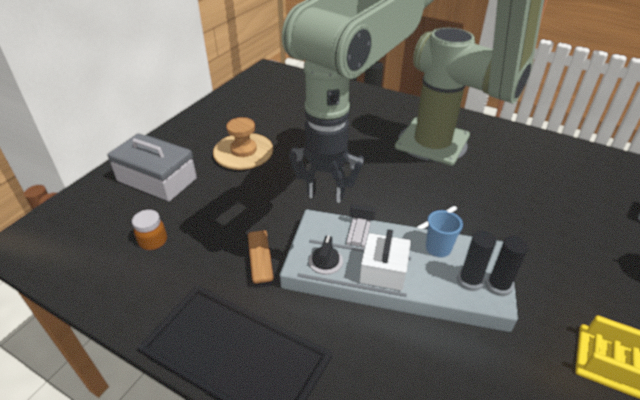

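The knob bar is back at rest at about (322,170). The cover is open, the bolt fin is still drawn, and the bystanders have not moved. I'll hand in the job.

```bash
python3 -c "
from plant import ctrl
print(ctrl.finish_job())"
```

```text
the job is handed in; nothing more can be done
None
```

The start cycle was carried out in the required order, and I handed the job in at about 27 s. The hand-in gives no verdict.

- **Bolt:** I drew it about 40 mm until it pressed against its stop with about 7 N.
- **Cover:** I slid it about 130 mm, again until it met its stop.
- **Knob:** I turned it clockwise until the wrist torque jumped to about 1.2 N m, which I took as the stop, and held it there for about 1.6 s. I turned it back to about 0.01 rad from rest while still gripping it, then let go so the spring could take it the rest of the way.

In the last pictures the bolt is drawn, the cover is open, and the knob's bar lies as it did before the twist. The cup, brush, door stop and peg look unmoved. The gripper was open and about 160 mm above the knob, with no force on it. None of the checks disagreed.

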